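Close the re-glued pencil box and pump the bar clamp tight

ROBOT

A 6-joint arm with a two-finger parallel gripper is mounted at the origin on the work surface. World frame = base frame: x ahead of the robot, y to its left, z up, the work surface at z = 0. Lengths are in m, angles in degrees, forces in N, time in s.
With the tool pointing down it reaches from about 0.4 to 0.825 m from the base axis. Payload 7 kg.
Tool frame: the origin (TCP) lies between the finger pads; the fingertips stand 19 mm ahead of it and the grasp point (between the pads) is the TCP; x points along the fingers, y is the direction in which the jaws open and shut, and the axes are right-handed (so a half turn about x gives the same grasp; the last joint's range is limited). The gripper opens to 88 mm and grips with 3 to 60 N. Pads are 19 mm wide; open, the fingers measure 130 mm over their backs; the gripper's body (78 mm by 193 mm) begins 47 mm behind the grasp point.
Start: joints at [83.658, 20.546, 0.682, 0, -70.136, -16.507], TCP at [0.262, 0.622, 0.246] pointing down, gripper open.
Joint ranges: [-176.03, 176.03], [-82.01, 121.73], [-58.28, 71.71], [-173.87, 95.51], [-174.79, -0.11], [-173.66, 173.66]. Speed limits (degrees/s): [136.94, 136.94, 172.46, 180, 180, 180].

INTERFACE

Orientations are given as [roll, pitch, yaw] about the fixed x, y, z axes, in that order (R = Rz(yaw) Ry(pitch) Rx(roll)).
In Python, from plant import r gives the robot as it stands.
- The arm moves only by the tool send_rows, never from a script. Its argument "plan" is a list of rows, each a list of 2 entries, a list of its own where there are three numbers: the shift along the tool's x, y, z scaled (see below), then the turn, a rotation vector about the tool's x, y, z scaled (see below). A call has exactly 5 rows; each row is the pose to reach, as a shift and turn from the pose measured when the call began, along the tool's axes at that moment; what a row does not reach only later rows make up. The controller multiplies each number of a shift by 0.15 m and each number of a turn by pi/4 rad. A row lasts 1/10 s, in which the tool goes at most 50 mm and 8.59 degrees, less where a joint would pass 70% of its speed; a pose out of reach is approached as far as the arm can. A call with a number of a shift or a turn outside -1 to 1 is refused whole. A call with a gripper value outside its range is refused whole. "jaw" is the opening, from -1 (shut) to 1 (fully open), so that 0 is half open, set as the call begins (left out, the last holds). The fingers move at their own pace and stop on an object; "force" is the grip in N (left out, the last holds). Time passes only in rows, so rows that repeat a pose let the fingers close, or fill a call up. It gives the time, the measured TCP pose, the force and the opening at its end, in the units of the state.
- r.get_state(): the state, without advancing time (a new reading comes with each control period).
- r.capture(name): name is "side" or "top"; returns a dict with "color" (420x560x3 uint8, red, green, blue), "range_z" (420x560 float32, m along the optical axis (not along the pixel's ray), 0 where there is no reading), "mtx" (3x3 intrinsics, pixels), "pose" (4x4, takes a point from camera to world coordinates). Camera axes: x right, y down, z forward; pixel columns grow to the right and rows downward; lengths in m; the calibration is good to about 2 mm. A picture is of the moment at which its call begins.
- r.close_job(): hands the job in, once; it reports no verdict.
Trained networks look in a picture, given as the dict that the camera call returned (one of the last four; its "shot" number tells which), for a name from the list of things; names that differ only in an ending like _2 or _b are one class to them, and where a whole thing is asked for, a point or a joint stands for the part that bears it (a point fixed in the world has none). Each returns a list of dicts, best first, with "score" (0 to 1); they miss things now and then, are a little off and sometimes report something else, mostly with a low value. They report only what shows in the picture. A call takes as long as a camera call.
- r.find_in(picture, target): "uv" ([column, row] in pixels, amid what is visible of it).
- r.trace(picture, target): "mask" (420x560 bool, what is visible of it) and "uv" ([column, row] in pixels, amid what is visible of it).
The state is a dict: "time_s": time; "joints": joint angles; "qd": joint speeds; "joint_torque": joint torques, N m; "tcp_pos": TCP position; "eef_rot": TCP orientation; "contact_force": force on the tool from outside, world axes, zero at the start; "moment": the same for the moment, N m; "gripper_width": finger opening in m.
Only numpy, scipy, OpenCV 4.12 (cv2) and the standard library are available. Lean on these libraries where they do the work, as an engineer would, in place of code of your own. Each camera call takes 0.05 s, during which the arm holds its last target. There are 200 camera calls.

TASK

The ends of this small wooden pencil box have just been re-glued: gently lower its open lid until it is fully closed, so that the rim under the lid backs the thin walls. Then pump the trigger of the bar clamp that lies ready around the box - work the trigger only, do not push or pull the bar or its sliding jaw by hand - until both rubber pads bear on the two ends of the box, and finish while still holding the trigger squeezed, so that the pads stay firmly pressed on the box but the box is not crushed. Keep the box and clamp flat on the desk about where they are, and leave the pot, stapler, clipboard and pointer undisturbed.

Things in the scene. Friction and masses are not known exactly. Their poses are not given: they have to be found in the camera images.
- box: Dark wooden pencil box on the desk, 100 (x) x 150 (y) x 42 mm high without the lid, walls 6 mm, empty, about 0.6 kg with lid, loose. Origin: centre of its underside; x points from its front to its hinge side, y along its length, z up. Its two ends are the faces at y = +75 and -75 mm. The glue wants 15 N or more between the pads; over 80 N would crush the box.
- lid_angle (a joint): Opening of the box's lid, rad: 0 fully closed, 0.9 to 1.35 at the start. The lid is a wooden board 100 x 150 x 9 mm hinged on the box's top edge at x = +50 mm; closed, its top is 51.5 mm above the desk. Stiff hinges: the lid stays where it is left and takes 1 to 2 N at its free edge to swing.
- lid_hinge (a point): Middle of the lid's hinge line (at the underside of the lid), in the box's frame at (50, 0, 42.5) mm. It turns with the lid: x and y lie in the board, z is square to it, outwards (up when closed); the free edge lies 100 mm along -x.
- lid_front (a point): Middle of the lid's free (front) edge, half-way through its 9 mm thickness; axes as lid_hinge.
- clamp: One-hand ratchet bar clamp, black plastic, lying loose on its side, 34 mm thick, about 0.8 kg. Origin: on the desk under the head, on the bar's line. y runs along the steel bar from far jaw to head, x along the jaws to the box, z up. The pistol handle sticks out from the head to -x: x -21 to -99, y 21 to 39 (flat faces), z 4 to 30 mm; the bar's toothed edge is at x = -11 mm.
- grip (a point): Middle of handle and trigger together at rest, the place to take hold: (-50, 11, 17) mm in the clamp's frame, axes as the clamp. Here, in the clamp's frame, the handle's back is at y = +39 mm, the trigger's front at y = -17 mm at rest and +8 mm fully squeezed (56 mm across, then 31). Fingers come down on both sides and close along y; over 25 mm is free beside each.
- trigger_angle (a joint): Grey trigger, rad: 0 at rest (sprung back), 0.36 fully squeezed to the handle (takes about 6 N). A full stroke draws bar and far jaw about 8 mm towards the head; let back out to 0, it takes a fresh bite (4 mm teeth) and the bar stays. With the pads on the box it stops short, and they press about 2.2 x the squeeze (10 N: 20, 16 N: 35, 30 N: 65, 45 N: 100 N). Let go, only a few N remain.
- bar_travel (a joint): How far the bar and far jaw have been drawn in, m: grows as the clamp closes; pads stand 182 mm apart at 0 and (182 mm - travel) otherwise. 0 to 0.014 at the start; the pads meet the 150 mm box at about 0.032.
- near_jaw: The jaw that is one with the clamp's head, with a rubber pad 36 x 30 mm. Origin: centre of the pad's face, 17 mm above the desk; the face looks to -y of the clamp, at the box's +y end, 3 to 8 mm away at the start.
- far_jaw: The sliding jaw at the far end of the bar (bar included, which runs along the front of the box 15 mm away from it), with the same pad. Origin: centre of the pad's face, 17 mm above the desk; the face looks to +y of the clamp, at the box's -y end.
- pot: Bystander: empty white ceramic succulent pot, 96 mm across, 72 mm high. Origin: centre of its underside.
- stapler: Bystander: orange plastic stapler, 135 x 34 x 52 mm. Origin: centre of its underside; x along its length.
- clipboard: Bystander: small steel clipboard, 230 x 160 mm, lying flat, clip 16 mm high. Origin: centre of its underside; x along its length.
- pointer: Bystander: wooden pointer with rubber tips lying on the desk, 420 mm long, 15 mm thick. Origin: under its middle; x along its length.
- trigger_tip (a point): Outer end of the trigger, a lever 8 mm thick along the clamp's y, z = 6 to 28 mm above the desk, lying on the -y side of the handle; it pivots inside the head at (17, 0) mm of the clamp's frame and this point is 91 mm from the pivot.

How it is judged (in metres and radians):
On the way, in this order (a step that is already met when the one before it is completed fails the run):
1. the lid is fully closed, the clamp not yet on the box (value of joint lid_angle below 0.04 rad and contact force between far_jaw and box below 1 N), for 0.2 s.
2. both pads have been drawn onto the ends of the box (contact force between each of far_jaw, near_jaw and box above 3 N and value of joint bar_travel above 0.028 m), for 0.1 s.
At the end, for the whole second after the job is handed in: Holding: the fingers still squeeze handle and trigger (over 3 N on the clamp), both pads press on the box with 12 to 85 N, the lid is fully closed (within 0.04 rad), and box and clamp lie flat and still on the desk, the box within 60 mm of where it stood (value of joint lid_angle below 0.04 rad and contact force between far_jaw and box between 12 and 85 N and contact force between near_jaw and box between 12 and 85 N and value of joint bar_travel above 0.028 m and value of joint trigger_angle above 0.01 rad and contact force between the fingers and clamp above 3 N and height (world z) of box below 0.008 m and angle between box's own z axis and vertical below 0.06 rad and height (world z) of clamp below 0.01 m and angle between clamp's own z axis and vertical below 0.1 rad and linear speed of box below 0.02 m/s and distance of box from where it was at the start of the episode below 0.06 m); the arm keeps its last pose, push and grip.
It fails at once if the lid is slammed (over 3 rad/s) (velocity of joint lid_angle below -3 rad/s).
It fails at once if the box is crushed (a pad presses on it with over 95 N) (contact force between any of far_jaw, near_jaw and box above 95 N).
It fails at once if the bar or sliding jaw is pushed or pulled by the robot itself (over 4 N) (contact force between any of the fingers, the arm and far_jaw above 4 N).
It fails at once if the clamp is tightened on the box while the lid is open (contact force between each of far_jaw, near_jaw and box above 6 N and value of joint lid_angle above 0.15 rad).
It fails at once if the pot, stapler, clipboard or pointer is disturbed (moved over 20 mm or tipped) (distance of any of pot, stapler, clipboard, pointer from where it was at the start of the episode above 0.02 m or angle between pot's own z axis and vertical above 0.4 rad).
It also fails if it takes over 64 s, if anything falls off the work surface, if the arm or the gripper's body presses on something with over 40 N, if the wrist force passes 120 N, or if a joint passes its speed limit or range.

## Working session

There is one attempt and no reset: what is moved stays moved. The work goes in short steps, Python scripts to look and compute and a tool call to move; the robot and the scene stay as the last step left them, time stands still between calls to the robot, and variables do not carry over. Pictures are saved under pics/ and viewed, about 8 in all and at most 12, crops included, and the job is handed in when it is done.

Besides the shell and the picture viewer there is one more tool, called after "Call:" in YAML: its name, and indented under it one key for each argument. send_rows: Moves the arm, as the interface text tells. Its arguments: {"type":"object","properties":{"plan":{"type":"array"},"jaw":{"type":"number"},"force":{"type":"number"}},"required":["plan"]}

```bash
mkdir -p pics; ls; cat > h.py <<'E'
import numpy as np, cv2
from scipy.spatial.transform import Rotation as R
from plant import r
def save(c,n): cv2.imwrite('pics/'+n+'.png',cv2.cvtColor(c['color'],cv2.COLOR_RGB2BGR))
def cloud(c):
    z=c['range_z'];h,w=z.shape;u,v=np.meshgrid(np.arange(w),np.arange(h));K=c['mtx']
    p=np.stack([(u-K[0,2])/K[0,0]*z,(v-K[1,2])/K[1,1]*z,z],-1)
    P=p@c['pose'][:3,:3].T+c['pose'][:3,3];P[z<=0]=np.nan
    return P
def proj(c,X):
    q=(np.asarray(X,float)-c['pose'][:3,3])@c['pose'][:3,:3];p=q@c['mtx'].T;return p[...,:2]/p[...,2:]
E
python3 - <<'E'
from h import *
print(r.get_state())
ims=[]
for n in ['top','side']:
    c=r.capture(n);save(c,n+'0');P=cloud(c);ims.append(c['color']);np.savez(n+'0.npz',**{k:c[k] for k in('color','range_z','mtx','pose')})
    print(n,c['pose'][:3,3].round(3),c['mtx'][0,0])
    for t in ['box','lid_angle','clamp','trigger_angle','near_jaw','far_jaw','pot','stapler','clipboard','pointer','grip','trigger_tip','lid_front','lid_hinge']:
        L=r.trace(c,t)
        for d in L[:2]:
            m=d['mask'];print(t,round(d['score'],2),np.round(d['uv']),np.nanmedian(P[m],0).round(3),m.sum())
E
```

```text
pics
{'time_s': 0.0, 'joints': array([ 8.36583025e+01,  2.05909141e+01,  6.33049242e-01, -2.01303944e-02,
       -7.01348664e+01, -1.65101767e+01]), 'qd': array([ 0.00665833,  0.00335512,  0.08904505, -0.10068912, -0.09124457,
        0.02659101]), 'joint_torque': array([ 7.34117912e-04, -5.82710373e+01,  2.93064415e+01,  6.99800581e+00,
        6.95346709e-03, -1.59070282e-04]), 'tcp_pos': array([0.26194497, 0.62160239, 0.244623  ]), 'eef_rot': array([  94.9776437 ,   89.90535694, -107.88108634]), 'contact_force': array([ 0.18738827,  0.08532001, -0.04864328]), 'moment': array([-0.00793965, -0.00187662, -0.043102  ]), 'gripper_width': 0.08771819665710352}
top [ 0.455 -0.009  1.225] 453.06084912504747
box 0.6 [295. 170.] [ 0.644 -0.015  0.007] 2344
box 0.58 [260. 191.] [0.599 0.076 0.032] 258
lid_angle 0.8 [291. 153.] [ 0.668 -0.008  0.139] 391
clamp 0.95 [269. 200.] [0.562 0.064 0.03 ] 1968
trigger_angle 0.68 [432. 173.] [ 0.626 -0.387  0.005] 5005
near_jaw 0.59 [260. 190.] [0.6   0.076 0.032] 230
far_jaw 0.82 [331. 187.] [ 0.591 -0.103  0.023] 838
far_jaw 0.61 [150. 241.] [0.456 0.
[... 645 characters left out ...]
] [0.544 0.085 0.027] 2798
clamp 0.31 [355. 154.] [ 0.624 -0.377  0.006] 2521
trigger_angle 0.57 [279. 250.] [0.499 0.063 0.021] 231
trigger_angle 0.27 [351. 155.] [ 0.624 -0.378  0.006] 2592
near_jaw 0.63 [236. 232.] [0.602 0.086 0.031] 389
far_jaw 0.72 [285. 208.] [ 0.585 -0.085  0.022] 986
stapler 0.86 [396. 193.] [ 0.424 -0.256  0.031] 1266
clipboard 0.61 [354. 154.] [ 0.623 -0.377  0.006] 2452
pointer 0.83 [152. 353.] [0.505 0.369 0.013] 1061
pointer 0.38 [239. 176.] [0.672 0.008 0.102] 1307
grip 0.62 [397. 195.] [ 0.425 -0.257  0.03 ] 1322
grip 0.61 [272. 244.] [0.546 0.083 0.027] 2969
lid_front 0.9 [237. 174.] [0.673 0.004 0.099] 1365
lid_hinge 0.9 [238. 176.] [0.672 0.008 0.101] 1351
```

```bash
python3 - <<'E'
from h import *
a=cv2.imread('pics/top0.png')[110:270,180:380];b=cv2.imread('pics/side0.png')[120:310,120:420]
a=cv2.resize(a,(700,560),interpolation=cv2.INTER_CUBIC);cv2.imwrite('pics/a.png',a)
cv2.imwrite('pics/b.png',cv2.resize(b,(780,494),interpolation=cv2.INTER_CUBIC))
for n in ['top0','side0']:
    c=np.load(n+'.npz');P=cloud(c).reshape(-1,3)
    m=(P[:,0]>.58)&(P[:,0]<.78)&(abs(P[:,1])<.12)&(P[:,2]>.06)
    Q=P[m];print(n,m.sum(),Q.min(0).round(3),Q.max(0).round(3))
    u,s,v=np.linalg.svd(Q-Q.mean(0),full_matrices=False);print(Q.mean(0),s/len(Q)**.5,v[2])
    # free edge : top band
    t=Q[Q[:,2]>.13];print('topband',t.mean(0),t.min(0),t.max(0))
E
```

```text
top0 413 [ 0.644 -0.079  0.061] [0.705 0.066 0.147]
[ 0.66787863 -0.00695795  0.13280835] [0.04178163 0.01652167 0.00450856] [-0.92266744 -0.23494124 -0.3057571 ]
topband [ 0.66597781 -0.00662572  0.13817449] [ 0.64416876 -0.07926732  0.13001843] [0.69077556 0.06530668 0.14652828]
side0 1159 [ 0.645 -0.078  0.06 ] [0.699 0.072 0.144]
[0.67087555 0.00507149 0.10813804] [0.04685115 0.02680455 0.00311068] [-0.95038319 -0.23005434 -0.20939625]
topband [0.66566507 0.00108951 0.13746167] [ 0.64525917 -0.07791082  0.13015859] [0.68992687 0.06850091 0.14398051]
```

View pics/top0.png

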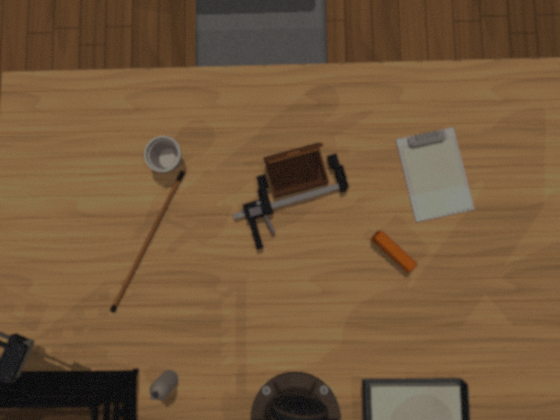

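View pics/b.png

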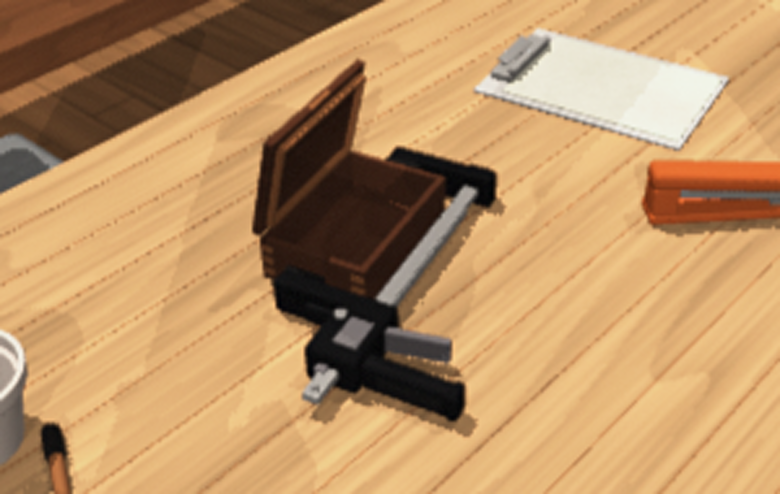

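View pics/a.png

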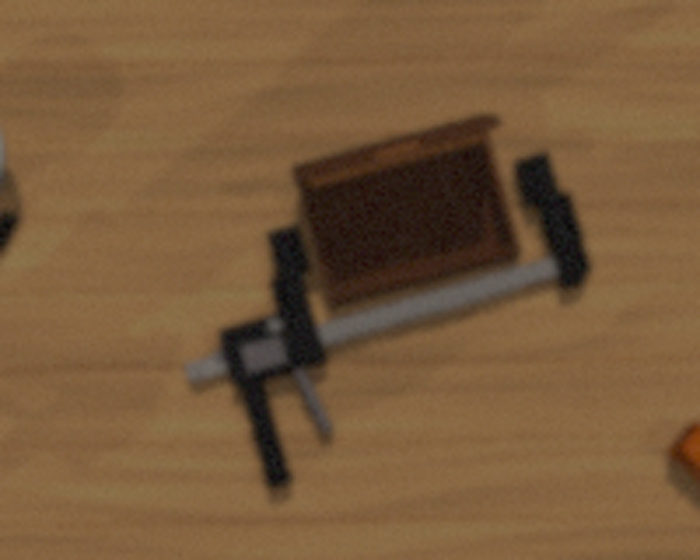

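The top view (x up, y left) shows the box around (295,170) with its lid nearly upright at the back. The clamp runs from the head at (255,210) to the far jaw at (337,172), with the handle and trigger at about (255–270,230). There is free space around the handle and behind the lid. Next I fit the poses.

```bash
python3 - <<'E'
from h import *
for n in ['top0','side0']:
    c=np.load(n+'.npz');P=cloud(c);hsv=cv2.cvtColor(c['color'],cv2.COLOR_RGB2HSV)
    X=P.reshape(-1,3);S=hsv[...,1].ravel();V=hsv[...,2].ravel()
    reg=(X[:,0]>.45)&(X[:,0]<.72)&(X[:,1]>-.16)&(X[:,1]<.16)
    bar=reg&(S<60)&(V>85)&(X[:,1]<.03)&(X[:,1]>-.08)&(X[:,2]<.05)&(X[:,2]>.008)
    B=X[bar];vx,vy,x0,y0=cv2.fitLine(B[:,:2].astype(np.float32),cv2.DIST_HUBER,0,.01,.01).ravel()
    if vy<0:vx,vy=-vx,-vy
    ey=np.array([vx,vy]);ex=np.array([vy,-vx]);print(n,'bar',len(B),'yaw',np.degrees(np.arctan2(-vx,vy)),'z',np.median(B[:,2]),'x on bar at y=0',x0-vx/vy*y0, 'V,S',)
    o=np.array([x0,y0])
    dark=reg&(V<70)&(X[:,2]>.012)&(X[:,2]<.045)&(S<140)
    D=X[dark];q=np.c_[(D[:,:2]-o)@ex,(D[:,:2]-o)@ey,D[:,2]]
    H=q[(q[:,0]<-.035)&(q[:,0]>-.13)]
    T=H[H[:,2]>.022]
    print('handle',len(T),np.percentile(T[:,:2],[2,50,98],axis=0).round(4).tolist(),'ztop',np.median(T[:,2]),'o',o,'ex',ex)
    print('mean by x',[ (a,np.round(np.median(T[abs(T[:,0]-a)<.01,1]),4)) for a in(-.05,-.07,-.09)])
    G=X[reg&(S<60)&(V>60)&(X[:,2]>.015)&(X[:,2]<.04)];g=np.c_[(G[:,:2]-o)@ex,(G[:,:2]-o)@ey];g=g[g[:,0]<-.02]
    print('trigger',len(g),np.percentile(g,[2,50,98],axis=0).round(4).tolist() if len(g) else 0)
    # box rim
    Q=X[(X[:,0]>.55)&(X[:,0]<.75)&(abs(X[:,1])<.12)&(X[:,2]>.039)&(X[:,2]<.05)]
    if len(Q): rr=cv2.minAreaRect(Q[:,:2].astype(np.float32)*1000);print('rim',len(Q),rr)
    L=X[(X[:,0]>.58)&(X[:,0]<.78)&(abs(X[:,1])<.12)&(X[:,2]>.06)]
    vx,vy,_,_=cv2.fitLine(L[L[:,2]>.13][:,:2].astype(np.float32),cv2.DIST_HUBER,0,.01,.01).ravel();print('lid edge yaw',np.degrees(np.arctan(-vx/vy)))
    l=np.c_[(L[:,:2])@ex,(L[:,:2])@ey,L[:,2]];
    for z in(.07,.085,.1,.115,.13,.14):
        k=abs(l[:,2]-z)<.006
        if k.sum()>5:print(z,np.percentile(l[k,0],[5,50,95]).round(4),np.percentile(l[k,1],[2,98]).round(3))
s=r.get_state();T=R.from_euler('xyz',s['eef_rot'],degrees=True).as_matrix();print(T.round(3))
E
```

```text
top0 bar 235 yaw 15.538035 z 0.020780769742274385 x on bar at y=0 0.56277525 V,S
handle 114 [[-0.0831, 0.1334], [-0.0593, 0.1406], [-0.0363, 0.1486]] ztop 0.029991039434728917 o [ 0.569699   -0.02490192] ex [0.9634528  0.26787803]
mean by x [(-0.05, np.float64(0.1406)), (-0.07, np.float64(0.141)), (-0.09, np.float64(0.1395))]
trigger 39 [[-0.066, 0.0951], [-0.043, 0.1002], [-0.0223, 0.1062]]
rim 269 ((633.3515014648438, 13.673934936523438), (109.52383422851562, 205.70468139648438), 14.737065315246582)
lid edge yaw 14.297538
0.07 [0.6613 0.6619 0.6638] [-0.252 -0.127]
0.085 [0.6567 0.6585 0.6607] [-0.253 -0.124]
0.1 [0.6546 0.6558 0.6566] [-0.232 -0.14 ]
0.115 [0.6501 0.6524 0.654 ] [-0.251 -0.116]
0.13 [0.6329 0.636  0.648 ] [-0.251 -0.121]
0.14 [0.6359 0.6411 0.6466] [-0.256 -0.115]
side0 bar 262 yaw 15.745993 z 0.021198134784304712 x on bar at y=0 0.56413573 V,S
handle 227 [[-0.0827, 0.0997], [-0.0585, 0.1452], [-0.0363, 0.1507]] ztop 0.029482421284192206 o [ 0.57058346 -0.02286798] ex [0.9624742  0.27137315]
mean by x [(-0.05, np.float64(0.1446)), (-0.07, np.float64(0.146)), (-0.09, np.float64(0.146))]
trigger 119 [[-0.0682, 0.0956], [-0.0466, 0.1013], [-0.0206, 0.1074]]
rim 507 ((640.6668701171875, -13.887649536132812), (107.18279266357422, 154.48513793945312), 12.993545532226562)
lid edge yaw 13.938349
0.07 [0.6506 0.6555 0.6615] [-0.252 -0.113]
0.085 [0.647  0.652  0.6591] [-0.253 -0.112]
0.1 [0.6424 0.6485 0.654 ] [-0.252 -0.113]
0.115 [0.6393 0.6454 0.6522] [-0.253 -0.113]
0.13 [0.6345 0.6384 0.6459] [-0.253 -0.113]
0.14 [0.6376 0.6418 0.6473] [-0.256 -0.113]
[[ 0.    -0.388 -0.922]
 [-0.    -0.922  0.388]
 [-1.     0.    -0.   ]]
```

```bash
python3 - <<'E'
from h import *
e=np.radians(15.6);ex=np.array([np.cos(e),np.sin(e)]);ey=np.array([-np.sin(e),np.cos(e)])
for n in ['top0','side0']:
    c=np.load(n+'.npz');P=cloud(c);hsv=cv2.cvtColor(c['color'],cv2.COLOR_RGB2HSV)
    X=P.reshape(-1,3);S=hsv[...,1].ravel();V=hsv[...,2].ravel()
    q=np.c_[X[:,:2]@ex,X[:,:2]@ey,X[:,2]]
    reg=(X[:,0]>.40)&(X[:,0]<.62)&(X[:,1]>-.0)&(X[:,1]<.16)&(X[:,2]>.022)&(X[:,2]<.045)
    H=q[reg&(V<75)];H=H[H[:,0]<.515]
    print(n,'handle',len(H),np.percentile(H,[1,50,99],axis=0).round(4).tolist(),[ (a,np.percentile(H[abs(H[:,0]-a)<.008,1],[5,50,95]).round(4)) for a in(.45,.47,.49,.505)])
    B=q[(S<60)&(V>85)&(X[:,1]<.03)&(X[:,1]>-.08)&(X[:,2]<.05)&(X[:,2]>.008)&(X[:,0]>.5)&(X[:,0]<.65)];print('bar x',np.percentile(B[:,0],[5,50,95]).round(4))
    T=q[reg&(S<60)&(V>60)];T=T[T[:,0]<.53]
    print('trig',len(T),np.percentile(T,[2,50,98],axis=0).round(4).tolist(),[ (a,np.median(T[abs(T[:,0]-a)<.006,1]).round(4)) for a in(.49,.50,.51,.52)])
E
```

```text
top0 handle 193 [[0.4416, -0.0775, 0.0226], [0.4797, -0.0367, 0.03], [0.5145, -0.0278, 0.0344]] [(0.45, array([-0.0439, -0.0359, -0.0283])), (0.47, array([-0.043 , -0.0361, -0.0284])), (0.49, array([-0.0757, -0.0372, -0.0286])), (0.505, array([-0.0725, -0.0372, -0.0288]))]
bar x [0.5355 0.5421 0.5485]
trig 39 [[0.4761, -0.082, 0.0236], [0.4991, -0.077, 0.0278], [0.5198, -0.071, 0.0323]] [(0.49, np.float64(-0.0779)), (0.5, np.float64(-0.0767)), (0.51, np.float64(-0.0754)), (0.52, np.float64(-0.0727))]
side0 handle 342 [[0.4438, -0.0762, 0.0221], [0.4807, -0.0302, 0.0295], [0.5141, -0.024, 0.0328]] [(0.45, array([-0.0378, -0.0289, -0.024 ])), (0.47, array([-0.0388, -0.0295, -0.0254])), (0.49, array([-0.075 , -0.031 , -0.0252])), (0.505, array([-0.071 , -0.0321, -0.0253]))]
bar x [0.536  0.5434 0.5517]
trig 92 [[0.4756, -0.08, 0.0225], [0.4999, -0.074, 0.0275], [0.5227, -0.0683, 0.0304]] [(0.49, np.float64(-0.0756)), (0.5, np.float64(-0.0736)), (0.51, np.float64(-0.0718)), (0.52, np.float64(-0.071))]
```

Call:
send_rows:
  plan:
    - [[0,0.2,-0.3],[0,0,0]]
    - [[0,0.4,-0.6],[0,0,0]]
    - [[0,0.6,-0.9],[0,0,0]]
    - [[0,0.614,-1],[0,0,0]]
    - [[0,0.614,-1],[0,0,0]]
  jaw: -1
  force: 16

```text
time_s: 2.0
tcp_pos: [0.3666, 0.4764, 0.2463]
eef_rot: [-111.4, 90.0, 45.6]
contact_force: [-0.5, 0.4, -0.3]
gripper_width: 0.0533
```

Call:
send_rows:
  plan:
    - [[0,0.2,-0.3],[0,0,0]]
    - [[0,0.4,-0.6],[0,0,0]]
    - [[0,0.6,-0.9],[0,0,0]]
    - [[0,0.614,-1],[0,0,0]]
    - [[0,0.614,-1],[0,0,0]]

```text
time_s: 2.5
tcp_pos: [0.4703, 0.3308, 0.2464]
eef_rot: [-131.6, 89.9, 25.2]
contact_force: [-0.1, -0.1, -0.5]
gripper_width: 0.0128
```

Call:
send_rows:
  plan:
    - [[0,0.2,-0.3],[0,0,0]]
    - [[0,0.4,-0.6],[0,0,0]]
    - [[0,0.6,-0.9],[0,0,0]]
    - [[0,0.614,-1],[0,0,0]]
    - [[0,0.614,-1],[0,0,0]]

```text
time_s: 3.0
tcp_pos: [0.5736, 0.1854, 0.246]
eef_rot: [-170.8, 90.0, -14.2]
contact_force: [-0.3, -0.7, -0.7]
gripper_width: 0.0006
```

Call:
send_rows:
  plan:
    - [[0,0.2,-0.3],[-0.15,0,0]]
    - [[0,0.4,-0.6],[-0.34,0,0]]
    - [[0,0.6,-0.9],[-0.5,0,0]]
    - [[0,0.614,-1],[-0.67,0,0]]
    - [[0,0.614,-1],[-0.82,0,0]]

```text
time_s: 3.5
tcp_pos: [0.6766, 0.0396, 0.245]
eef_rot: [73.0, 89.9, -93.3]
contact_force: [1.0, 0.2, -0.2]
gripper_width: 0.0008
```

```bash
cat >> h.py <<'E'
def to(p,yaw):
    """units from the present pose to TCP p, pointing down, tool y at heading yaw (deg)"""
    s=r.get_state();T=R.from_euler('xyz',s['eef_rot'],degrees=True).as_matrix()
    y=np.array([np.cos(np.radians(yaw)),np.sin(np.radians(yaw)),0]);x=np.array([0,0,-1.]);G=np.c_[x,y,np.cross(x,y)]
    d=T.T@(np.asarray(p)-s['tcp_pos']);rv=R.from_matrix(T.T@G).as_rotvec()
    return (d/.15).round(3),(rv/(np.pi/4)).round(3)
def fr(yaw):
    e=np.radians(yaw);return np.array([np.cos(e),np.sin(e)]),np.array([-np.sin(e),np.cos(e)])
def st():
    s=r.get_state();print(round(s['time_s'],2),s['tcp_pos'].round(4),s['contact_force'].round(1),round(s['gripper_width'],4))
E
python3 - <<'E'
from h import *
st();print(to([.704,.005,.149],-76))
E
```

```text
3.5 [0.6766 0.0396 0.245 ] [ 1.   0.2 -0.2] 0.0008
(array([ 0.64 ,  0.267, -0.123]), array([-0.007,  0.   , -0.001]))
```

Call:
send_rows:
  plan:
    - [[0,0.267,-0.123],[0,0,0]]
    - [[0.1,0.267,-0.123],[0,0,0]]
    - [[0.3,0.267,-0.123],[0,0,0]]
    - [[0.5,0.267,-0.123],[0,0,0]]
    - [[0.64,0.267,-0.123],[0,0,0]]

```text
time_s: 4.0
tcp_pos: [0.703, 0.0065, 0.1464]
eef_rot: [7.0, 89.9, -159.3]
contact_force: [-0.1, 0.3, -0.5]
gripper_width: 0.0005
```

```bash
python3 - <<'E'
from h import *
st();print(to([.704,.005,.149],-76))
c=r.capture('side');save(c,'s1');b=cv2.imread('pics/s1.png')[100:260,150:350];cv2.imwrite('pics/s1c.png',cv2.resize(b,(700,560),interpolation=cv2.INTER_CUBIC))
# path of TCP relative to the hinge (x'=.667,z=.0425), corner s=90
for s in(.09,):
  for th in np.arange(1.3,-.01,-.1):
    C=s*np.array([-np.cos(th),np.sin(th)])+.009*np.array([np.sin(th),np.cos(th)])
    print(round(th,2),'tcp z-down units',((.149-(C[1]+.0425+.019))/.15).round(3),'tool z units',((.6845-(C[0]+.667+.0095))/.15).round(3))
E
```

```text
4.0 [0.703  0.0065 0.1464] [-0.1  0.3 -0.5] 0.0005
(array([-0.017,  0.011, -0.004]), array([-0.007,  0.003, -0.   ]))
1.3 tcp z-down units -0.011 tool z units 0.156
1.2 tcp z-down units 0.002 tool z units 0.215
1.1 tcp z-down units 0.021 tool z units 0.272
1.0 tcp z-down units 0.046 tool z units 0.327
0.9 tcp z-down units 0.076 tool z units 0.379
0.8 tcp z-down units 0.111 tool z units 0.428
0.7 tcp z-down units 0.151 tool z units 0.474
0.6 tcp z-down units 0.195 tool z units 0.515
0.5 tcp z-down units 0.243 tool z units 0.551
0.4 tcp z-down units 0.294 tool z units 0.583
0.3 tcp z-down units 0.349 tool z units 0.609
0.2 tcp z-down units 0.405 tool z units 0.629
0.1 tcp z-down units 0.464 tool z units 0.644
-0.0 tcp z-down units 0.523 tool z units 0.653
```

View pics/s1c.png

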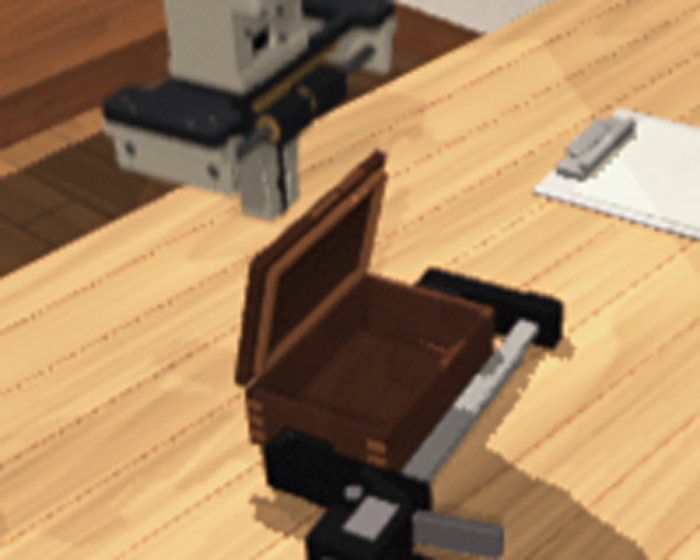

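Call:
send_rows:
  plan:
    - [[-0.01,0.011,0.13],[0,0,0]]
    - [[-0.01,0.011,0.21],[0,0,0]]
    - [[0.004,0.011,0.268],[0,0,0]]
    - [[0.03,0.011,0.323],[0,0,0]]
    - [[0.06,0.011,0.375],[0,0,0]]

```text
time_s: 4.55
tcp_pos: [0.6469, -0.0082, 0.1349]
eef_rot: [-5.2, 89.7, -171.5]
contact_force: [0.6, 0.7, -1.0]
gripper_width: 0.0009
```

```bash
python3 - <<'E'
from h import *
st();print(to([.704,.005,.149],-76))
c=r.capture('side');save(c,'s2');b=cv2.imread('pics/s2.png')[100:260,150:350];cv2.imwrite('pics/s2c.png',cv2.resize(b,(700,560),interpolation=cv2.INTER_CUBIC))
E
```

```text
4.55 [ 0.6469 -0.0082  0.1349] [ 0.6  0.7 -1. ] 0.0009
(array([-0.096,  0.004, -0.39 ]), array([-0.007,  0.007,  0.001]))
```

View pics/s2c.png

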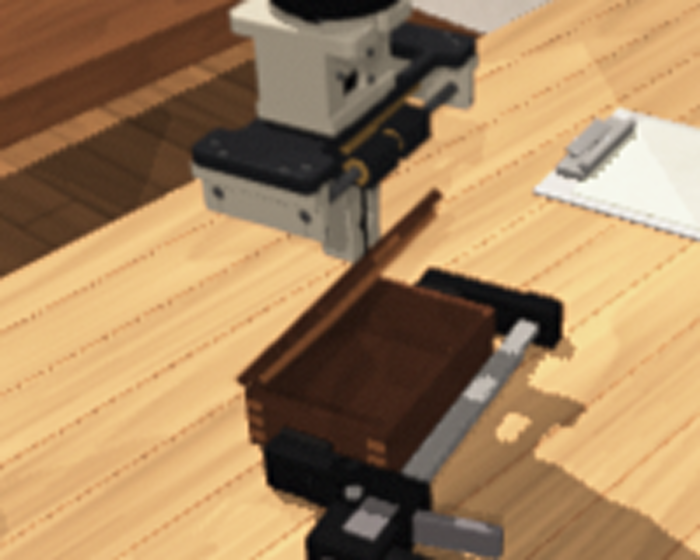

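Call:
send_rows:
  plan:
    - [[0.035,0,0.06],[0,0,0]]
    - [[0.077,0,0.105],[0,0,0]]
    - [[0.123,0,0.143],[0,0,0]]
    - [[0.172,0,0.177],[0,0,0]]
    - [[0.225,0,0.206],[0,0,0]]

```text
time_s: 5.1
tcp_pos: [0.6146, -0.0162, 0.0996]
eef_rot: [-6.8, 89.6, -173.1]
contact_force: [0.5, 0.3, -0.2]
gripper_width: 0.0008
```

```bash
python3 - <<'E'
from h import *
st();print(to([.704,.005,.149],-76))
E
```

```text
5.1 [ 0.6146 -0.0162  0.0996] [ 0.5  0.3 -0.2] 0.0008
(array([-0.334,  0.003, -0.61 ]), array([-0.008,  0.01 ,  0.001]))
```

Call:
send_rows:
  plan:
    - [[0.045,0,0.015],[0,0,0]]
    - [[0.09,0,0.027],[0,0,0]]
    - [[0.135,0,0.037],[0,0,0]]
    - [[0.17,0,0.043],[0,0,0]]
    - [[0.195,0,0.043],[0,0,0]]

```text
time_s: 5.6
tcp_pos: [0.6079, -0.0178, 0.0703]
eef_rot: [-4.1, 89.5, -170.4]
contact_force: [-11.1, 3.1, 32.8]
gripper_width: 0.0002
```

```bash
python3 - <<'E'
from h import *
st()
E
```

```text
5.6 [ 0.6079 -0.0178  0.0703] [-11.1   3.1  32.8] 0.0002
```

Call:
send_rows:
  plan:
    - [[0,0,0],[0,0,0]]
    - [[0,0,0],[0,0,0]]
    - [[-0.1,0,0],[0,0,0]]
    - [[-0.3,0,0],[0,0,0]]
    - [[-0.55,0,0],[0,0,0]]

```text
time_s: 6.1
tcp_pos: [0.6077, -0.0179, 0.1521]
eef_rot: [-3.5, 89.3, -169.9]
contact_force: [1.7, 0.2, 0.1]
gripper_width: 0.0005
```

```bash
python3 - <<'E'
from h import *
st();print(to([.489,.0816,.150],-74.4))
c=r.capture('side');save(c,'s3');b=cv2.imread('pics/s3.png')[100:280,150:375];cv2.imwrite('pics/s3c.png',cv2.resize(b,(700,560),interpolation=cv2.INTER_CUBIC))
P=cloud(c).reshape(-1,3);q=np.c_[P[:,:2]@fr(14)[0],P[:,:2]@fr(14)[1],P[:,2]]
m=(q[:,0]>.57)&(q[:,0]<.67)&(abs(q[:,1]+.166)<.07)&(q[:,2]<.075)
Q=q[m];A=np.c_[Q[:,:2],np.ones(len(Q))];print(np.linalg.lstsq(A,Q[:,2],rcond=None)[0],np.median(Q[:,2]),len(Q))
E
```

```text
6.1 [ 0.6077 -0.0179  0.1521] [1.7 0.2 0.1] 0.0005
(array([ 0.022, -0.831,  0.612]), array([-0.043,  0.015,  0.001]))
[ 0.00082914 -0.00477729  0.0509976 ] 0.052401929265625424 1586
```

View pics/s3c.png

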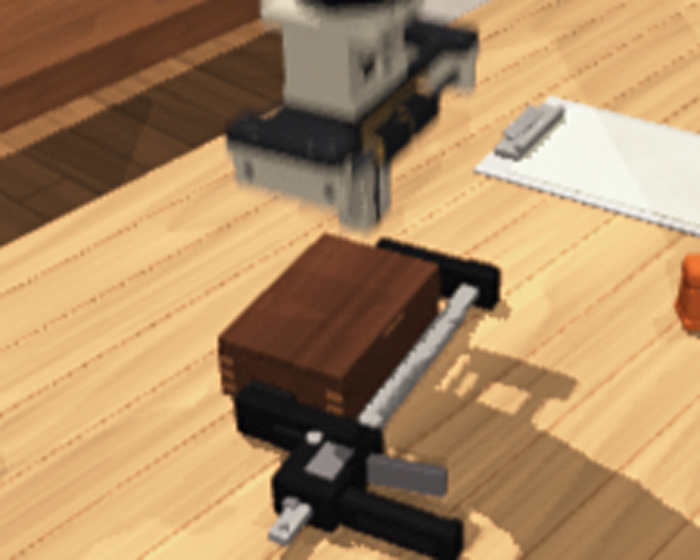

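Call:
send_rows:
  plan:
    - [[0.0,-0.25,0.18],[-0.04,0.015,0]]
    - [[0.0,-0.5,0.37],[-0.04,0.015,0]]
    - [[0.0,-0.75,0.55],[-0.04,0.015,0]]
    - [[0.02,-0.831,0.612],[-0.04,0.015,0]]
    - [[0.02,-0.831,0.612],[-0.04,0.015,0]]
  jaw: 1

```text
time_s: 6.65
tcp_pos: [0.4915, 0.0829, 0.1574]
eef_rot: [176.5, 89.3, 12.2]
contact_force: [0.4, 0.3, 0.9]
gripper_width: 0.0352
```

```bash
python3 - <<'E'
from h import *
st();print(to([.489,.0816,.022],-74.4))
c=r.capture('side')
P=cloud(c).reshape(-1,3);hsv=cv2.cvtColor(c['color'],cv2.COLOR_RGB2HSV).reshape(-1,3);S,V=hsv[:,1],hsv[:,2]
e=fr(15.6);q=np.c_[P[:,:2]@e[0],P[:,:2]@e[1],P[:,2]]
z=(q[:,2]>.022)&(q[:,2]<.036)&(q[:,0]<.515)&(q[:,0]>.43)&(q[:,1]>-.12)&(q[:,1]<.03)
H=q[z&(V<75)];T=q[z&(S<60)&(V>60)]
print(len(H),np.percentile(H,[1,50,99],axis=0).round(4).tolist(),len(T),np.percentile(T,[2,50,98],axis=0).round(4).tolist() if len(T) else 0)
E
```

```text
6.65 [0.4915 0.0829 0.1574] [0.4 0.3 0.9] 0.0352
(array([0.902, 0.003, 0.029]), array([ 0.002, -0.014, -0.001]))
312 [[0.4439, -0.0412, 0.0223], [0.4795, -0.0294, 0.0298], [0.514, -0.0237, 0.0337]] 88 [[0.4743, -0.0805, 0.0221], [0.4934, -0.0745, 0.0271], [0.5133, -0.0699, 0.0303]]
```

Call:
send_rows:
  plan:
    - [[0.0,0.003,0.03],[0,-0.014,0]]
    - [[0.0,0.003,0.03],[0,-0.014,0]]
    - [[0.1,0.003,0.03],[0,-0.014,0]]
    - [[0.3,0.003,0.03],[0,-0.014,0]]
    - [[0.5,0.003,0.03],[0,-0.014,0]]

```text
time_s: 7.2
tcp_pos: [0.4903, 0.0806, 0.0819]
eef_rot: [165.1, 89.9, 0.7]
contact_force: [0.2, 0.1, -0.2]
gripper_width: 0.079
```

```bash
python3 - <<'E'
from h import *
st();print(to([.489,.0816,.0225],-74.4))
E
```

```text
7.2 [0.4903 0.0806 0.0819] [ 0.2  0.1 -0.2] 0.079
(array([ 0.396, -0.009,  0.008]), array([-0.   , -0.003, -0.001]))
```

Call:
send_rows:
  plan:
    - [[0.05,-0.009,0.008],[0,0,0]]
    - [[0.15,-0.009,0.008],[0,0,0]]
    - [[0.26,-0.009,0.008],[0,0,0]]
    - [[0.36,-0.009,0.008],[0,0,0]]
    - [[0.39,-0.009,0.008],[0,0,0]]

```text
time_s: 7.7
tcp_pos: [0.489, 0.0811, 0.0226]
eef_rot: [125.8, 89.9, -38.6]
contact_force: [-0.1, -0.5, 0.5]
gripper_width: 0.0875
```

```bash
python3 - <<'E'
from h import *
st();print(to([.489,.0816,.0225],-74.4))
c=r.capture('side');save(c,'s4');b=cv2.imread('pics/s4.png')[180:310,200:360];cv2.imwrite('pics/s4c.png',cv2.resize(b,(689,560),interpolation=cv2.INTER_CUBIC))
E
```

```text
7.7 [0.489  0.0811 0.0226] [-0.1 -0.5  0.5] 0.0875
(array([ 0.001, -0.004, -0.001]), array([-0.001, -0.001, -0.001]))
```

View pics/s4c.png

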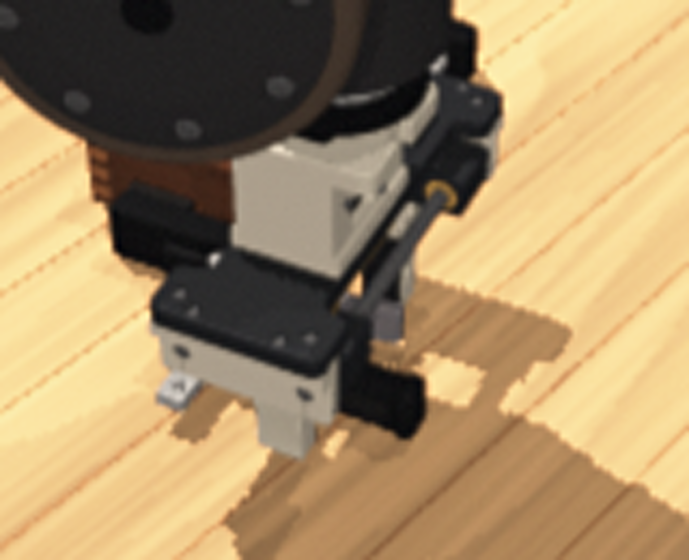

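Call:
send_rows:
  plan:
    - [[0,0,0],[0,0,0]]
    - [[0,0,0],[0,0,0]]
    - [[0,0,0],[0,0,0]]
    - [[0,0,0],[0,0,0]]
    - [[0,0,0],[0,0,0]]
  jaw: 0.3

```text
time_s: 8.25
tcp_pos: [0.4891, 0.0812, 0.023]
eef_rot: [140.4, 89.9, -24.1]
contact_force: [-1.1, -0.7, 0.3]
gripper_width: 0.058
```

```bash
python3 - <<'E'
from h import *
s=r.get_state();print(s['contact_force'],s['contact_force'][:2]@fr(15.6)[1],s['gripper_width'])
E
```

```text
[-1.08777959 -0.71129853  0.32102869] -0.3925706268666569 0.05796817704019638
```

Call:
send_rows:
  plan:
    - [[0,-0.025,0],[0,0,0]]
    - [[0,-0.045,0],[0,0,0]]
    - [[0,-0.045,0],[0,0,0]]
    - [[0,-0.045,0],[0,0,0]]
    - [[0,-0.045,0],[0,0,0]]
  jaw: 0
  force: 16

```text
time_s: 8.75
tcp_pos: [0.4871, 0.088, 0.023]
eef_rot: [146.2, 89.9, -18.2]
contact_force: [-3.2, 3.7, 2.2]
gripper_width: 0.0441
```

```bash
python3 - <<'E'
from h import *
s=r.get_state();print(s['contact_force'],s['contact_force'][:2]@fr(15.6)[1],s['gripper_width'])
E
```

```text
[-3.21311236  3.6801314   2.23061071] 4.4086344019415336 0.04413283222762326
```

Call:
send_rows:
  plan:
    - [[0,-0.03,0],[0,0,0]]
    - [[0,-0.053,0],[0,0,0]]
    - [[0,-0.053,0],[0,0,0]]
    - [[0,-0.053,0],[0,0,0]]
    - [[0,-0.053,0],[0,0,0]]
  jaw: -0.32

```text
time_s: 9.25
tcp_pos: [0.4847, 0.0956, 0.023]
eef_rot: [140.1, 89.9, -24.3]
contact_force: [-2.9, 0.7, 3.0]
gripper_width: 0.031
```

```bash
python3 - <<'E'
from h import *
s=r.get_state();print(s['contact_force'],s['contact_force'][:2]@fr(15.6)[1],s['gripper_width'])
c=r.capture('top');save(c,'t5');b=cv2.imread('pics/t5.png')[130:270,190:365];cv2.imwrite('pics/t5c.png',cv2.resize(b,(700,560),interpolation=cv2.INTER_CUBIC))
E
```

```text
[-2.85637643  0.67131765  3.01557273] 1.4147242695202715 0.031025407704214535
```

View pics/t5c.png

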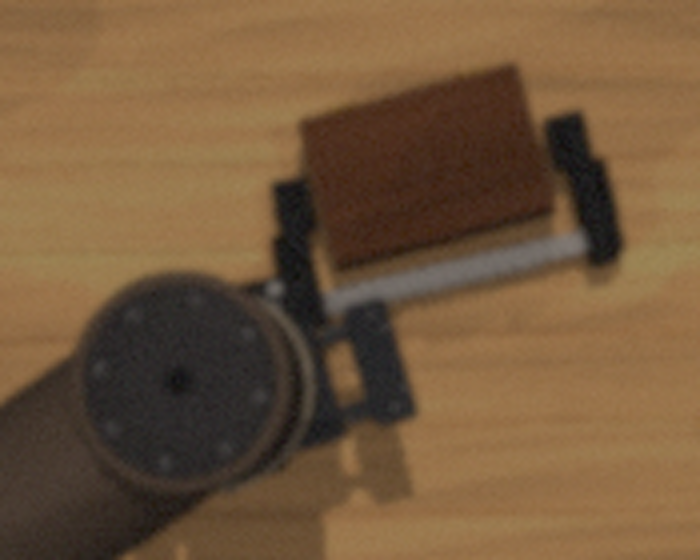

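Call:
send_rows:
  plan:
    - [[0,0.015,0],[0,0,0]]
    - [[0,0.045,0],[0,0,0]]
    - [[0,0.075,0],[0,0,0]]
    - [[0,0.088,0],[0,0,0]]
    - [[0,0.088,0],[0,0,0]]
  jaw: 0.34

```text
time_s: 9.8
tcp_pos: [0.4887, 0.0825, 0.023]
eef_rot: [146.1, 89.9, -18.4]
contact_force: [0.6, -0.3, -0.3]
gripper_width: 0.0582
```

Call:
send_rows:
  plan:
    - [[0,-0.025,0],[0,0,0]]
    - [[0,-0.055,0],[0,0,0]]
    - [[0,-0.085,0],[0,0,0]]
    - [[0,-0.088,0],[0,0,0]]
    - [[0,-0.088,0],[0,0,0]]
  jaw: -0.32

```text
time_s: 10.3
tcp_pos: [0.4843, 0.0955, 0.0228]
eef_rot: [88.1, 90.0, -76.3]
contact_force: [-5.5, 2.3, 3.1]
gripper_width: 0.0308
```

```bash
cat >> h.py <<'E'
def gap(c):
    """clamp-frame y of far jaw inner face and box ends, from the top picture"""
    P=cloud(c).reshape(-1,3);hsv=cv2.cvtColor(c['color'],cv2.COLOR_RGB2HSV).reshape(-1,3)
    q=np.c_[P[:,:2]@fr(15.6)[0],P[:,:2]@fr(15.6)[1],P[:,2]];z=q[:,2]
    J=q[(z>.022)&(z<.042)&(hsv[:,2]<75)&(q[:,0]>.57)&(q[:,0]<.645)]
    f=J[(J[:,1]<-.2)];n=J[(J[:,1]>-.11)&(J[:,1]<-.02)];B=q[(z>.046)&(z<.058)&(q[:,0]>.58)&(q[:,0]<.65)]
    print('far',np.percentile(f[:,1],[2,50,98]).round(4),'near',np.percentile(n[:,1],[2,50,98]).round(4),'box',np.percentile(B[:,1],[1,99]).round(4),len(f),len(n),len(B))
E
python3 - <<'E'
from h import *
s=r.get_state();print(s['contact_force'],s['contact_force'][:2]@fr(15.6)[1],s['gripper_width'])
gap(np.load('top0.npz'));gap(r.capture('top'))
E
```

```text
[-5.48917518  2.27198927  3.06654879] 3.66444302486062 0.030771449508542457
far [-0.3065 -0.2875 -0.2537] near [-0.1025 -0.0884 -0.0726] box [-0.2591 -0.1142] 252 193 3
far [-0.2914 -0.2758 -0.2628] near [-0.1067 -0.0921 -0.076 ] box [-0.2586 -0.112 ] 162 189 1498
```

Call:
send_rows:
  plan:
    - [[0,0.01,0],[0,0,0]]
    - [[0,0.04,0],[0,0,0]]
    - [[0,0.07,0],[0,0,0]]
    - [[0,0.085,0],[0,0,0]]
    - [[0,0.085,0],[0,0,0]]
  jaw: 0.34

```text
time_s: 10.85
tcp_pos: [0.4882, 0.0826, 0.0229]
eef_rot: [119.1, 89.9, -45.4]
contact_force: [1.2, -0.5, -0.3]
gripper_width: 0.0579
```

Call:
send_rows:
  plan:
    - [[0,-0.025,0],[0,0,0]]
    - [[0,-0.045,0],[0,0,0]]
    - [[0,-0.045,0],[0,0,0]]
    - [[0,-0.045,0],[0,0,0]]
    - [[0,-0.045,0],[0,0,0]]
  jaw: 0

```text
time_s: 11.35
tcp_pos: [0.4861, 0.0895, 0.0229]
eef_rot: [118.6, 90.0, -45.8]
contact_force: [-2.4, 3.1, 0.5]
gripper_width: 0.0438
```

```bash
python3 - <<'E'
from h import *
s=r.get_state();print(s['contact_force'],s['contact_force'][:2]@fr(15.6)[1],s['gripper_width'])
gap(r.capture('top'))
E
```

```text
[-2.41180831  3.09059916  0.47690704] 3.625332477643476 0.043840204999949506
far [-0.2883 -0.2747 -0.2628] near [-0.1082 -0.0936 -0.0763] box [-0.2588 -0.1121] 151 194 1502
```

Call:
send_rows:
  plan:
    - [[0,-0.025,0],[0,0,0]]
    - [[0,-0.045,0],[0,0,0]]
    - [[0,-0.045,0],[0,0,0]]
    - [[0,-0.045,0],[0,0,0]]
    - [[0,-0.045,0],[0,0,0]]
  jaw: -0.32

```text
time_s: 11.9
tcp_pos: [0.4846, 0.096, 0.023]
eef_rot: [147.0, 89.9, -17.5]
contact_force: [2.3, -0.5, -1.5]
gripper_width: 0.0375
```

```bash
python3 - <<'E'
from h import *
s=r.get_state();print(s['contact_force'],s['contact_force'][:2]@fr(15.6)[1],s['gripper_width'])
gap(r.capture('top'))
E
```

```text
[ 2.3428165  -0.47762395 -1.46066935] -1.0900593033139976 0.037490574209327415
far [-0.2834 -0.2714 -0.26  ] near [-0.1065 -0.0916 -0.0745] box [-0.2566 -0.1095] 140 190 1485
```

Call:
send_rows:
  plan:
    - [[0,0,0],[0,0,0]]
    - [[0,0,0],[0,0,0]]
    - [[0,0,0],[0,0,0]]
    - [[0,0,0],[0,0,0]]
    - [[0,0,0],[0,0,0]]
  force: 17

```text
time_s: 12.45
tcp_pos: [0.4846, 0.096, 0.023]
eef_rot: [147.1, 89.9, -17.4]
contact_force: [1.6, -0.4, -0.7]
gripper_width: 0.0378
```

```bash
python3 - <<'E'
from h import *
s=r.get_state();print(s['contact_force'],s['gripper_width'],s['qd'].round(2))
c=r.capture('top');gap(c);save(c,'t6');d=r.capture('side');save(d,'s6')
b=cv2.imread('pics/t6.png')[130:270,190:365];a=cv2.imread('pics/s6.png')[150:290,180:355]
cv2.imwrite('pics/f.png',cv2.resize(np.hstack([b,a]),(800,320),interpolation=cv2.INTER_CUBIC))
P=cloud(d).reshape(-1,3);q=np.c_[P[:,:2]@fr(14)[0],P[:,:2]@fr(14)[1],P[:,2]]
Q=q[(q[:,0]>.57)&(q[:,0]<.67)&(abs(q[:,1]+.166)<.07)&(q[:,2]<.06)&(q[:,2]>.046)];print(np.linalg.lstsq(np.c_[Q[:,:2],np.ones(len(Q))],Q[:,2],rcond=None)[0],np.median(Q[:,2]))
E
```

```text
[ 1.63023004 -0.44041968 -0.68336416] 0.03781067755673608 [-0.04  0.03 -0.02  0.    0.03 -0.11]
far [-0.2841 -0.2715 -0.2602] near [-0.1064 -0.0917 -0.073 ] box [-0.2566 -0.1097] 139 188 1485
[0. 0. 0.] nan
  return _methods._mean(a, axis=axis, dtype=dtype,
  ret = ret.dtype.type(ret / rcount)
```

View pics/f.png

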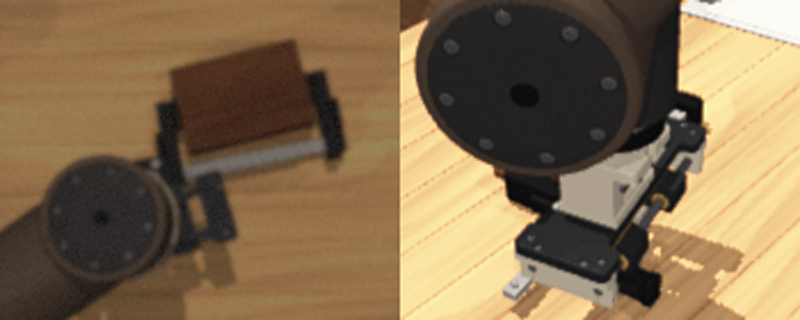

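```bash
python3 - <<'E'
from h import *
print(r.close_job());st()
E
```

```text
the job is handed in; nothing more can be done
None
the job is handed in; nothing more can be done
```

The lid is closed, the clamp is pumped onto the box, and I handed the job in at about 12.6 s with the trigger still held at a 17 N grip. No verdict was reported.

- **Lid:** I pushed it down from behind with closed fingertips at about 1 rad/s. It reached the stop with about 33 N downward force. Afterwards it measured flat, with a height of 52 mm against the stated 51.5 mm.
- **Clamping:** It took two full trigger strokes and a third that stopped short, at a finger opening of 37.5 mm instead of 31 mm. The box moved about 2 mm with the jaws at that moment, and the final picture shows both pads against its ends. From the table in the task, 17 N should give about 35 to 37 N between the pads.
- **At hand-in:** The finger opening had held nearly steady for half a second (37.5 to 37.8 mm), and the outside force on the wrist was under 2 N.

**Checks that fell short or disagreed:**
- Pad force and bar travel were never measured directly; both are inferred from the stopped stroke.
- The last lid-flatness check from the side camera found no points, because the arm blocked the view. The top view still showed the lid at its closed height.
- The top-view reading still showed small gaps of 3 to 4 mm at the pads, within its few-millimetre accuracy.
- The clamp slid about 5 mm towards the box while pumping, then moved back about 2 mm with the box.
- I did not remeasure the pot, stapler, clipboard or pointer at the end. The arm was never lowered near them.

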